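# Tea light through the swing flap

### The job

Drop the burnt-out tea light into the white metal-recycling caddy without picking it up: push the caddy's self-closing flap open with one finger, and while that finger keeps it open push the tea light off the deck and through the opening with the other finger. Then take the hand away so that the flap swings shut over it, and leave the other things on the worktop where they are.

Things in the scene. Friction and masses are not known exactly. Their poses are not given: they have to be found in the camera images.
- caddy: White sheet-metal caddy, fixed on the worktop, 197 mm long (its x), 120 mm wide (y). Origin on the worktop, under the middle of the edge where deck and flap meet. x points level from the deck over the flap: the direction to push the tea light; y left, z up. Inside it is one open space, also under the deck; its floor is 6 mm above the worktop.
- deck_edge (a point): Middle of the deck's edge, on the deck's top, 130 mm above the worktop. The flat deck (a 5 mm plate) reaches from here 75 mm back along the caddy's -x, with a rim 3 mm high and 5 mm wide along each side; the shut flap starts here and slopes up along +x.
- hinge (a point): Middle of the flap's hinge axis (along the caddy's y), 112 mm ahead (+x) of the deck's edge and 175 mm above the worktop. The back wall, 2 to 10 mm beyond it, is 179 mm high. Side cheeks 54 to 60 mm either side of the middle follow the flap's slope and rise 2 mm above it.
- flap (a joint): Aluminium flap, 102 mm wide, 121 mm from hinge to free edge, 4 mm thick. 0 rad = shut (free edge at the deck's edge, sloping 0.38 rad up to the hinge); grows to 1.8 as the free edge swings down and in. A spring shuts it when let go; a finger holds it open with 1 to 5 N (more near the hinge). Shut, it carries the tea light, which would only ride up on it.
- tea_light: The tea light described next; origin at the centre of its underside.
- tea_light_center (a point): Centre of the tea light, a round aluminium cup 38 mm in diameter and 15 mm high, about 20 g, standing upright on the caddy's deck. The point is half-way up, 7.5 mm above the deck.
- salt_shaker: Bystander: salt shaker, 44 mm wide, 90 mm high; origin at its foot.
- spice_a: Bystander: spice jar with a green cap, 46 mm wide, 106 mm high; origin at its foot.
- honey_jar: Bystander: jar with a red lid, 65 mm wide, 100 mm high; origin at its foot.
- tomato: Bystander: tomato, 58 mm wide, 62 mm high; origin at its underside.
- lemon: Bystander: lemon, 83 x 58 x 58 mm; origin at its underside.
- mug_b: Bystander: dark mug, 126 mm over the handle, 106 mm high; origin at its foot. It stands on the sink's drainer; the tall arched tap of the sink stands beyond it to the right, near x = 0.47, y = -0.52 m: rise well clear before crossing over it.
Mind the look-alikes: they are no part of the job. Of the things that look like the tea_light, the smaller one is meant.

How it is judged (in metres and radians):
On the way, in this order (a step that is already met when the one before it is completed fails the run):
1. a finger holds the flap open while the tea light is still on the deck (value of joint flap above 0.1 rad and contact force between the fingers and flap above 0.2 N and x of tea_light_center in the frame of caddy below -0.003 m and z of tea_light_center in the frame of caddy above 0.13 m), for 0.05 s.
2. a finger pushes the tea light over the deck's edge while a finger keeps the flap open (value of joint flap above 0.2 rad and contact force between the fingers and flap above 0.2 N and contact force between the fingers and tea_light above 0.01 N and x of tea_light_center in the frame of caddy above -0.003 m and z of tea_light_center in the frame of caddy above 0.12 m), for 0.02 s.
3. the tea light is through, below the deck inside the caddy, while a finger still keeps the flap open (value of joint flap above 0.2 rad and contact force between the fingers and flap above 0.2 N and z of tea_light_center in the frame of caddy below 0.1 m and x of tea_light_center in the frame of caddy between -0.075 and 0.117 m and y of tea_light_center in the frame of caddy between -0.058 and 0.058 m), for 0.05 s.
At the end, for the whole second after the job is handed in: The tea light lies at rest inside the caddy, its centre no more than 60 mm above the worktop, and the flap has swung shut (within 0.08 rad) (value of joint flap below 0.08 rad and linear speed of tea_light below 0.03 m/s and z of tea_light_center in the frame of caddy below 0.06 m and x of tea_light_center in the frame of caddy between -0.075 and 0.117 m and y of tea_light_center in the frame of caddy between -0.058 and 0.058 m); the robot touches nothing.
It fails at once if the tea light is lifted or rides up more than 20 mm above where it stood on the deck (z of tea_light_center in the frame of caddy above 0.1575 m).
It fails at once if a bystander is shifted by more than 30 mm (distance of any of salt_shaker, spice_a, honey_jar, tomato, lemon, mug_b from where it was at the start of the episode above 0.03 m).
It also fails if it takes over 45 s, if anything falls off the work surface, if the arm or the gripper's body presses on something with over 40 N, if the wrist force passes 120 N, or if a joint passes its speed limit or range.

### The arm

A 6-joint arm with a two-finger parallel gripper is mounted at the origin on a cart in front of the work surface, level with it; the furniture and walls round the work are solid. World frame = base frame: x ahead of the robot, y to its left, z up, the work surface at z = 0. Lengths are in mm, angles in degrees, forces in N, time in s.
With the tool pointing down it reaches from about 350 to 875 mm from the base axis. Payload 4.2 kg.
Tool frame: the origin (TCP) lies on the front face of the gripper's body, between the roots of the fingers; the fingertips stand 70 mm ahead of it and the grasp point (between the pads) lies 51 mm ahead of it (r.grasp_offset is the distance from the TCP to the grasp point, in mm); z points along the fingers, y is the direction in which the jaws open and shut (so a half turn about z gives the same grasp; the last joint's range is limited). The gripper opens to 87 mm and grips with 3 to 60 N. Pads are 19 mm wide; open, the fingers measure 117 mm over their backs; the gripper's body (75 mm by 190 mm) begins 51 mm behind the grasp point.
Start: joints at [-49.412, 22.042, 0.453, 0, -68.411, -14.817], TCP at [271.753, -562.805, 292.25] pointing down, gripper open.
Joint ranges: [-179.83, 179.83], [-69.29, 118.12], [-61.27, 80.66], [-181.25, 117.63], [-171.15, -9.14], [-177.46, 177.46]. Speed limits (degrees/s): [159.86, 159.86, 180, 180, 180, 180].

### API

Orientations are given as a 3x3 rotation matrix whose columns are the frame's x, y, z axes.
In Python, from cell import r, cams, nets gives the robot as it stands. Calls block until the motion is done:
- r.goto(position, orientation): joint-space move of the TCP to a pose.
- r.line_to(position, orientation=None, feed=150, stop_force=None): straight line of the TCP; orientation=None keeps the orientation; feed is the mean speed in mm/s. With stop_force (N) it stops when the force on the tool has changed by that much, and returns True; else False.
- r.move_joints(angles): joint-space move.
- r.set_gripper(opening): finger opening in mm; the grip force is fixed at half the most; returns when the fingers have stopped.
- r.dwell(seconds).
- r.ik(position, orientation): joint angles nearest the present ones, or None.
- r.get_state(): the state.
- cams.get_image(name): name is "side" or "top"; returns a dict with "pixels" (400x640x3 uint8, blue, green, red), "fovy" (degrees; the focal length in pixels is half the picture's height over the tangent of half this angle, whatever the lens; pixels are square), "cx", "cy" (the principal point, pixels), "k1" (the pictures are not rectified: a ray, as slopes to the right and down, at radius r is drawn at 1 + k1 r^2 times it, then the intrinsics apply), "eye" and "rotation" of the camera in the world. Camera axes: x right, y down, z forward; pixel columns grow to the right and rows downward; lengths in mm; the calibration is good to about 2 mm. A picture is of the moment at which its call begins. There is no depth.
A pose or a line that the arm cannot do raises r.PlanningError and nothing moves.
- r.sign_off(): hands the job in, once; it reports no verdict.
Trained networks look in a picture, given as the dict that the camera call returned (one of the last four; its "shot" number tells which), for a name from the list of things; names that differ only in an ending like _2 or _b are one class to them, and where a whole thing is asked for, a point or a joint stands for the part that bears it (a point fixed in the world has none). Each returns a list of dicts, best first, with "p" (0 to 1); they miss things now and then, are a little off and sometimes report something else, mostly with a low value. They report only what shows in the picture. A call takes as long as a camera call. They do not tell look-alikes from the thing itself.
- nets.silhouettes(picture, name): "region" (400x640 bool, what is visible of it) and "xy" ([column, row] in pixels, amid what is visible of it).
The state is a dict: "t": time; "joint_pos": joint angles; "dq": joint speeds; "tau": joint torques, N m; "eef_pos": TCP position; "tcp_rot": TCP orientation; "force": force on the tool from outside, world axes, zero at the start; "moment": the same for the moment, N m; "finger_gap": finger opening in mm.
Only numpy, scipy, OpenCV 4.12 (cv2) and the standard library are available. Lean on these libraries where they do the work, as an engineer would, in place of code of your own. Each camera call takes 0.05 s, during which the arm holds its last target.

## Working session

There is one attempt and no reset: what is moved stays moved. The work goes in short steps, each a Python script; the robot and the scene stay as the last script left them, time stands still between calls to the robot, and variables do not carry over. Pictures are saved under pics/ and viewed, and the job is handed in when it is done.

```bash
ls; mkdir -p pics; python3 - <<'E'
from cell import r,cams,nets
import cv2
for n in ("top","side"):
    p=cams.get_image(n); cv2.imwrite(f"pics/{n}0.png",p["pixels"])
    print(n,{k:v for k,v in p.items() if k!="pixels"})
    for name in ("tea_light","caddy","flap"):
        try:
            for d in nets.silhouettes(p,name): print(name,d["p"],d["xy"],d["region"].sum())
        except Exception as e: print(name,e)
print(r.get_state()["t"],r.get_state()["finger_gap"])
E
```

```text
pics
top {'fovy': 50.43772552361231, 'cx': 318.66373919086755, 'cy': 195.39945300994097, 'k1': 0.015458156293722557, 'eye': array([ 430.71418513,   75.01956559, 1056.59703356]), 'rotation': array([[ 0.01424886, -0.99038326,  0.1376153 ],
       [-0.99982171, -0.01581756, -0.0103123 ],
       [ 0.01238987, -0.13744383, -0.99043207]]), 'shot': 1}
tea_light 0.83 [294.1, 293.1] 335
tea_light 0.72 [312.0, 239.0] 244
tea_light 0.56 [302.0, 195.1] 2576
flap 0.68 [312.9, 239.6] 232
side {'fovy': 54.51335550837419, 'cx': 316.93659023193834, 'cy': 198.7225868216238, 'k1': -0.055283187020007916, 'eye': array([-209.60336002,  382.53569624,  787.15280702]), 'rotation': array([[-0.37831917, -0.58666899,  0.7160266 ],
       [-0.92554346,  0.22668407, -0.30328805],
       [ 0.01561787, -0.77745342, -0.62874658]]), 'shot': 2}
tea_light 0.69 [323.7, 213.8] 132
tea_light 0.59 [328.1, 290.4] 312
caddy 0.75 [312.6, 218.3] 5044
flap 0.97 [307.0, 192.1] 1506
0.4 86.85790006196801
```

View pics/top0.png

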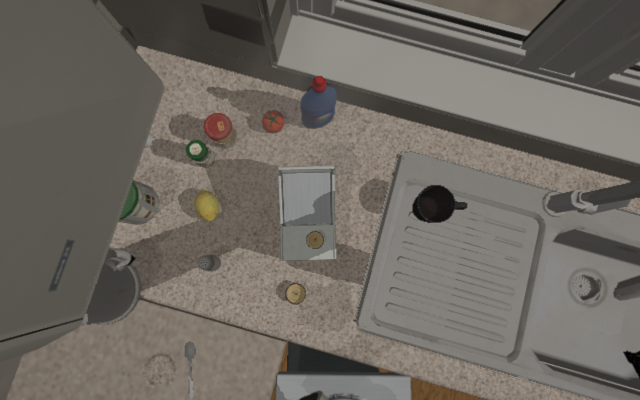

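View pics/side0.png

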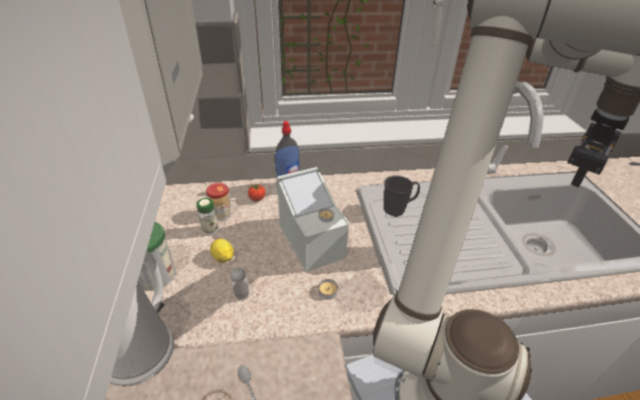

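```bash
python3 - <<'E'
import cv2
t=cv2.imread("pics/top0.png")[130:330,220:420]; s=cv2.imread("pics/side0.png")[140:320,220:420]
cv2.imwrite("pics/topc.png",cv2.resize(t,(600,600),interpolation=cv2.INTER_CUBIC))
cv2.imwrite("pics/sidec.png",cv2.resize(s,None,fx=3.3,fy=3.3,interpolation=cv2.INTER_CUBIC)[:600])
E
```

```text
(no output)
```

View pics/topc.png

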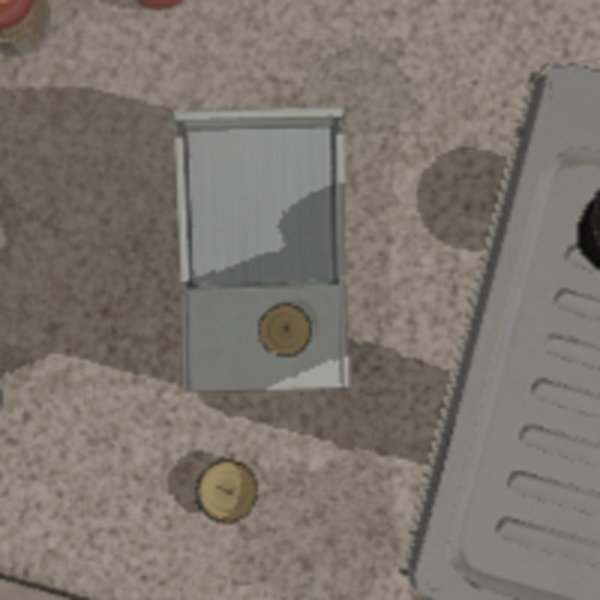

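View pics/sidec.png

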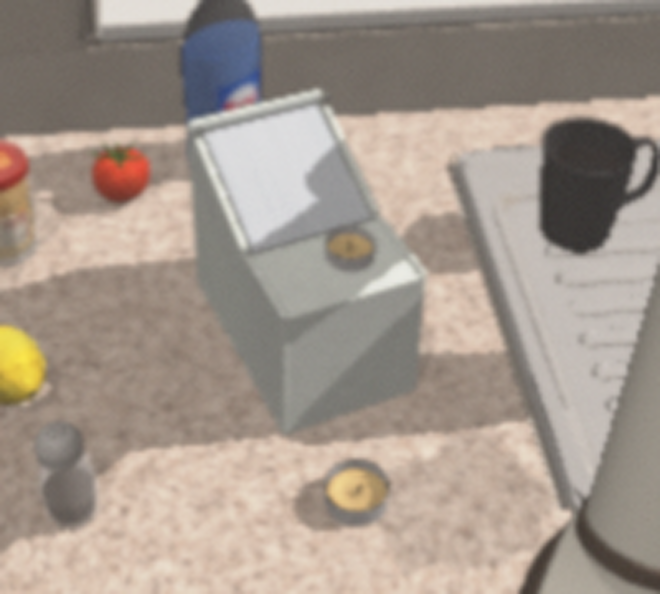

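Candidates: the tea light on the deck at top (315,240) / side (326,215), and the larger one on the worktop at top (294,293) / side (328,290). I choose the one on the deck, which is smaller and matches the description. Next I fit the caddy pose.

```bash
cat > h.py <<'E'
import numpy as np, cv2
def proj(p,P):
    P=np.atleast_2d(P).astype(float); f=200/np.tan(np.radians(p["fovy"]/2))
    q=(P-p["eye"])@p["rotation"]; s=q[:,:2]/q[:,2:]
    s=s*(1+p["k1"]*(s**2).sum(1,keepdims=True)); return s*f+[p["cx"],p["cy"]]
def unproj(p,uv,z):
    f=200/np.tan(np.radians(p["fovy"]/2)); d=(np.array(uv,float)-[p["cx"],p["cy"]])/f; s=d.copy()
    for _ in range(20): s=d/(1+p["k1"]*(s@s))
    v=p["rotation"]@np.array([s[0],s[1],1]); e=p["eye"]; return e+v*(z-e[2])/v[2]
def C2W(c,P):
    P=np.atleast_2d(P).astype(float); a=c[2]; R=np.array([[np.cos(a),-np.sin(a),0],[np.sin(a),np.cos(a),0],[0,0,1]])
    return P@R.T+[c[0],c[1],0]
def W2C(c,P): 
    P=np.atleast_2d(P)-[c[0],c[1],0]; a=c[2]; R=np.array([[np.cos(a),-np.sin(a),0],[np.sin(a),np.cos(a),0],[0,0,1]]); return P@R
E
python3 - <<'E'
from cell import cams,nets
from h import *
from scipy.optimize import least_squares
t=cams.get_image("top"); s=cams.get_image("side")
T=lambda u,v:(220+(u+.5)/3-.5,130+(v+.5)/3-.5)
S=lambda u,v:(220+(u+.5)/3.3-.5,140+(v+.5)/3.3-.5)
M=np.array([[122,60,179],[122,-60,179],[-75,60,132],[-75,-60,132]])
ut=np.array([T(176,111),T(343,108),T(185,391),T(349,387)])
Ms=np.vstack([M,[[-75,60,0]]])
us=np.array([S(190,127),S(322,93),S(288,320),S(424,274),S(288,430)])
def res(c,w): 
    o=[]
    if 't' in w:o.append((proj(t,C2W(c,M))-ut).ravel())
    if 's' in w:o.append((proj(s,C2W(c,Ms))-us).ravel())
    return np.concatenate(o)
for w in ('t','s','ts'):
    k=least_squares(res,[450,80,0],args=(w,)); print(w,k.x,k.fun.round(1))
c=k.x
np.save("c.npy",c)
pts=np.array([[0,51,130],[0,-51,130],[122,60,179],[122,-60,179],[-75,60,132],[-75,-60,132],[112,51,177],[112,-51,177],[-75,60,0],[-75,-60,0]])
for n,p in (("top",t),("side",s)):
    for d in nets.silhouettes(p,"tea_light"):
        if d["region"].sum()<1000:
            m=d["region"]; v,u=np.nonzero(m); uv=[(u.min()+u.max())/2,(v.min()+v.max())/2]
            print(n,d["p"],d["xy"],uv,[u.min(),u.max(),v.min(),v.max()],m.sum())
            for z in (137.5,145): print("   ",W2C(c,unproj(p,d["xy"],z)).round(1),W2C(c,unproj(p,uv,z)).round(1))
    im=cv2.resize(p["pixels"][130:330,220:420],(800,800),interpolation=cv2.INTER_CUBIC)
    for q in proj(p,C2W(c,pts)):
        cv2.circle(im,tuple(int(a) for a in ((q-[220,130]+.5)*4)),3,(0,0,255),-1)
    cv2.imwrite(f"pics/{n}_fit.png",im[0:600] if n=="top" else im[0:600])
E
```

```text
t [4.93710192e+02 8.79819764e+01 4.05262212e-02] [-0.6 -0.4  0.7 -0.7 -0.6  0.6  0.5  0.5]
s [4.90898616e+02 8.83617818e+01 4.93068153e-02] [-0.7 -1.7 -0.1 -1.6 -0.7 -0.3  2.  -0.2 -0.6  2.5]
ts [4.92874903e+02 8.79013036e+01 4.43563445e-02] [-0.8  0.1  0.5 -0.4 -0.4  1.1  0.7  0.8 -0.6 -2.2 -0.  -2.  -1.  -0.9
  1.8 -0.6 -0.8  1.9]
top 0.65 [293.8, 293.3] [np.float64(295.0), np.float64(293.5)] [np.int64(285), np.int64(305), np.int64(283), np.int64(304)] 340
    [[-142.9   33.5  137.5]] [[-143.4   31.   137.5]]
    [[-142.2   33.1  145. ]] [[-142.7   30.6  145. ]]
top 0.63 [312.4, 242.0] [np.float64(314.0), np.float64(239.5)] [np.int64(305), np.int64(323), np.int64(231), np.int64(248)] 266
    [[-36.3  -8.8 137.5]] [[-31.1 -12.4 137.5]]
    [[-36.5  -8.8 145. ]] [[-31.3 -12.4 145. ]]
side 0.73 [327.4, 294.1] [np.float64(327.5), np.float64(289.0)] [np.int64(318), np.int64(337), np.int64(279), np.int64(299)] 338
    [[-254.1   90.1  137.5]] [[-242.5   84.3  137.5]]
    [[-259.1   92.9  145. ]] [[-247.7   87.1  145. ]]
side 0.59 [255.0, 190.4] [np.float64(256.0), np.float64(192.0)] [np.int64(248), np.int64(264), np.int64(184), np.int64(200)] 217
    [[137.1 119.2 137.5]] [[129.2 118.9 137.5]]
    [[127.5 121.6 145. ]] [[119.8 121.3 145. ]]
side 0.52 [323.3, 212.5] [np.float64(325.0), np.float64(214.5)] [np.int64(318), np.int64(332), np.int64(208), np.int64(221)] 181
    [[-20.8 -11.8 137.5]] [[-29.5 -12.4 137.5]]
    [[-28.5  -7.9 145. ]] [[-37.1  -8.5 145. ]]
```

View pics/top_fit.png

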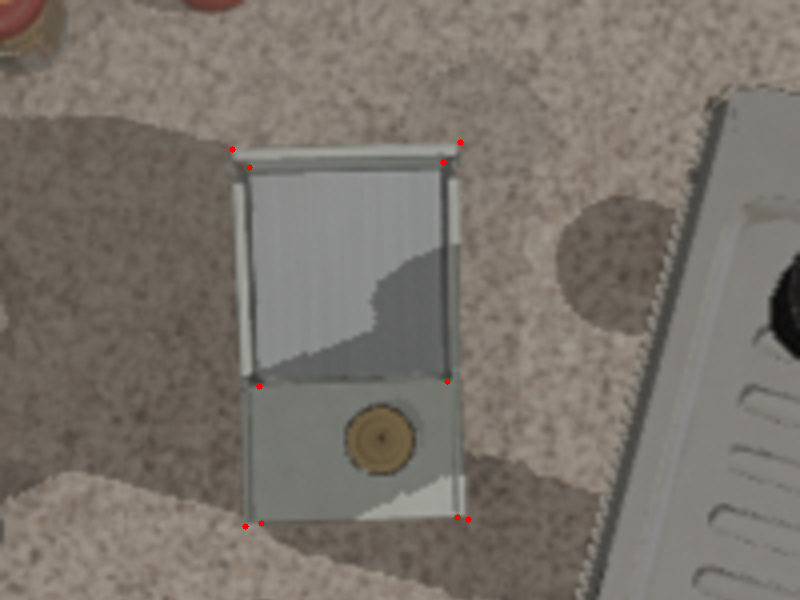

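View pics/side_fit.png

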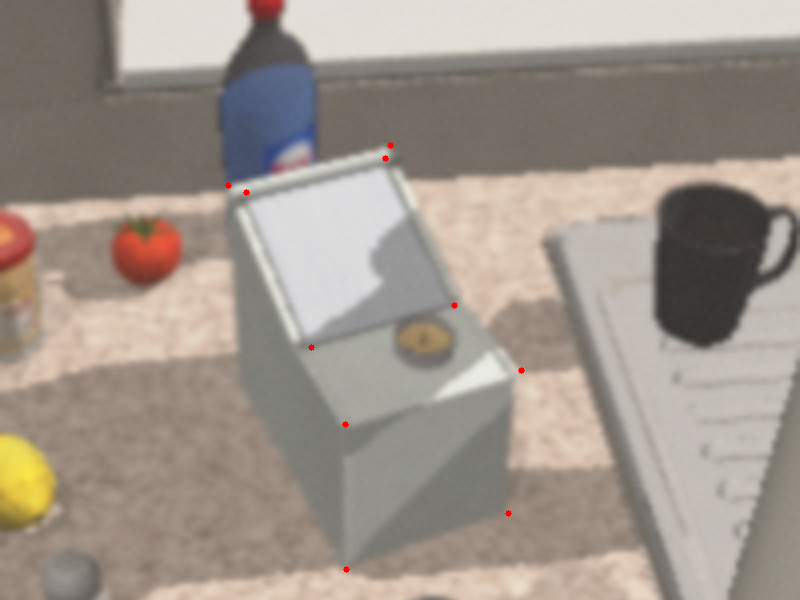

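Tea light at caddy (-31, -12.5), caddy origin about (493, 88) with yaw about 0.043 rad; both cameras agree to within 3 mm. Plan: tool vertical with the jaw axis along caddy x. The front finger presses the flap while the rear finger, behind the tea light, slides it in +x.

```bash
cat >> h.py <<'E'
c=np.array([493.3,88.0,0.043]); YT=-12.5
def R(sg):
    a=c[2]; y=sg*np.array([np.cos(a),np.sin(a),0]); z=np.array([0,0,-1.]); return np.column_stack([np.cross(y,z),y,z])
def tcp(bface,tipz,gap=86.9): return C2W(c,[bface+gap/2,YT,tipz+70])[0]
E
python3 - <<'E'
from cell import r,cams
from h import *
s=r.get_state(); print(s["tcp_rot"].round(2))
for sg in (1,-1):
    for b,z in ((-58,280),(-58,135),(-10,135)): 
        q=r.ik(tcp(b,z),R(sg)); print(sg,b,z,tcp(b,z).round(1),None if q is None else np.round(q,1))
E
```

```text
[[-0.9  -0.43  0.  ]
 [-0.43  0.9  -0.  ]
 [ 0.   -0.   -1.  ]]
1 -58 280 [479.3  74.9 350. ] [ 28.1   6.  -12.8   0.  -71.2 154.4]
1 -58 135 [479.3  74.9 205. ] [ 28.1  13.5 -25.9   0.  -50.5 154.4]
1 -10 135 [527.3  76.9 205. ] [ 25.8  17.9 -19.6   0.  -52.6 156.7]
-1 -58 280 [479.3  74.9 350. ] [ 28.1   6.  -12.8   0.  -71.2 -25.6]
-1 -58 135 [479.3  74.9 205. ] [ 28.1  13.5 -25.9   0.  -50.5 -25.6]
-1 -10 135 [527.3  76.9 205. ] [ 25.8  17.9 -19.6   0.  -52.6 -23.3]
```

```bash
python3 - <<'E'
from cell import r,cams
from h import *
p=r.get_state()["eef_pos"].copy()
r.line_to([p[0],p[1],500],feed=250)
r.goto(tcp(-58,380)+0,R(-1))
r.goto(tcp(-58,190),R(-1))
s=r.get_state(); print(s["t"],s["eef_pos"].round(1),s["finger_gap"],s["force"].round(2))
for n in ("top","side"):
    q=cams.get_image(n); cv2.imwrite(f"pics/{n}1.png",cv2.resize(q["pixels"][120:320,220:420],(600,600),interpolation=cv2.INTER_CUBIC))
E
```

```text
4.7583 [480.5  75.  261.3] 87.07219001138482 [-0.13  0.03  0.45]
```

View pics/side1.png

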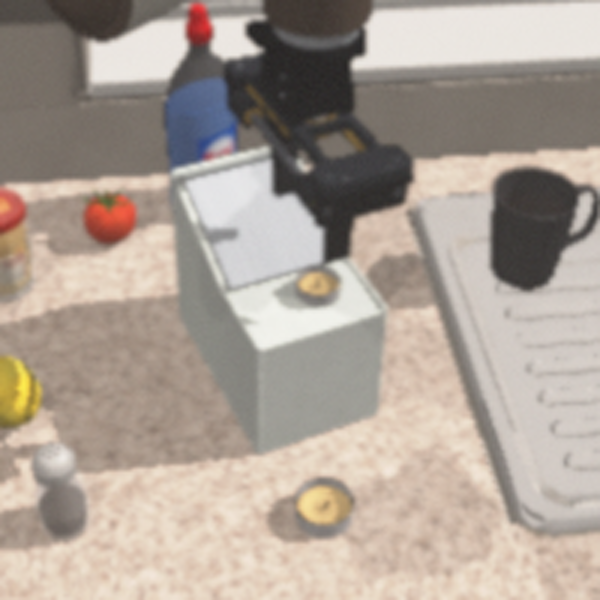

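View pics/top1.png

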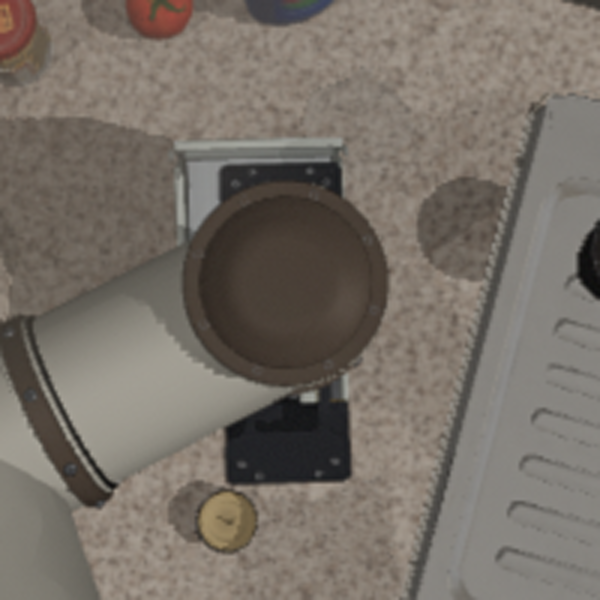

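Side view: the rear finger hangs above the deck's rear, with the tea light at crop (318,287) in front of it. The body is aligned with the caddy in the top view. I descend with a force guard.

```bash
python3 - <<'E'
from cell import r,cams
from h import *
for z in (160,150,142,135):
    st=r.line_to(tcp(-59,z),R(-1),feed=60,stop_force=9)
    s=r.get_state(); print(z,st,s["t"],s["eef_pos"].round(1),s["force"].round(2))
    if st: break
q=cams.get_image("side"); cv2.imwrite(f"pics/side2.png",cv2.resize(q["pixels"][150:270,250:400],(750,600),interpolation=cv2.INTER_CUBIC))
E
```

```text
160 False 5.5083 [478.4  74.9 229.9] [0.63 0.62 0.18]
150 False 5.825 [478.1  74.7 219.5] [0.11 0.51 0.51]
142 False 6.1083 [477.9  74.7 211.6] [-0.9 -0.   0.8]
135 False 6.375 [478.   74.7 204.5] [-0.92  0.46  0.3 ]
```

View pics/side2.png

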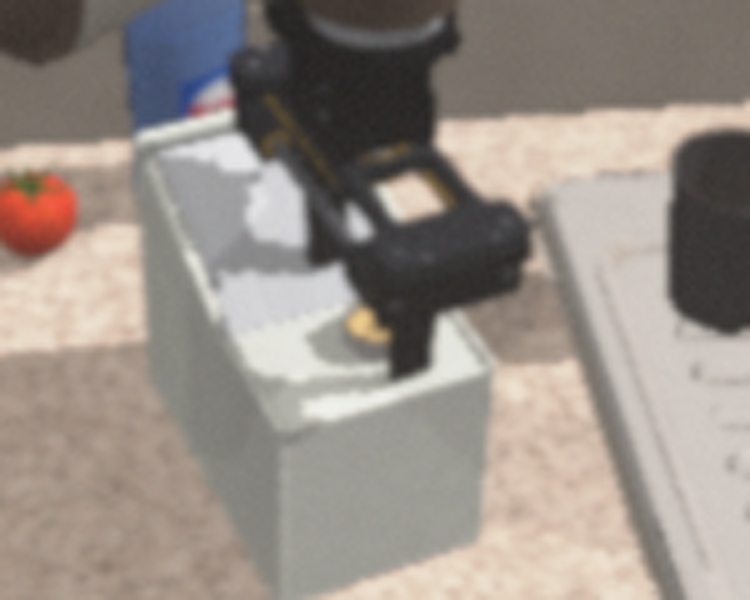

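The flap is pressed in by the front finger. The rear finger stands on the deck (crop 408,365), behind the tea light (crop 368,325). I check the lateral alignment and push in the first part.

```bash
python3 - <<'E'
from cell import r,cams
from h import *
q=cams.get_image("side")
print(((proj(q,C2W(c,[[-74,-3,135],[-74,-22,135],[-59,-22,135],[-31,-12.5,145]]))-[250,150])*5).round())
r.dwell(0.1)
st=r.line_to(tcp(-36,135),R(-1),feed=30,stop_force=15)
s=r.get_state(); print(st,s["t"],s["eef_pos"].round(1),s["force"].round(2))
q=cams.get_image("side"); cv2.imwrite(f"pics/side3.png",cv2.resize(q["pixels"][150:270,250:400],(750,600),interpolation=cv2.INTER_CUBIC))
E
```

```text
[[396. 386.]
 [431. 375.]
 [417. 357.]
 [376. 313.]]
False 7.4917 [501.4  75.8 205.1] [-1.07 -0.35  0.97]
```

View pics/side3.png

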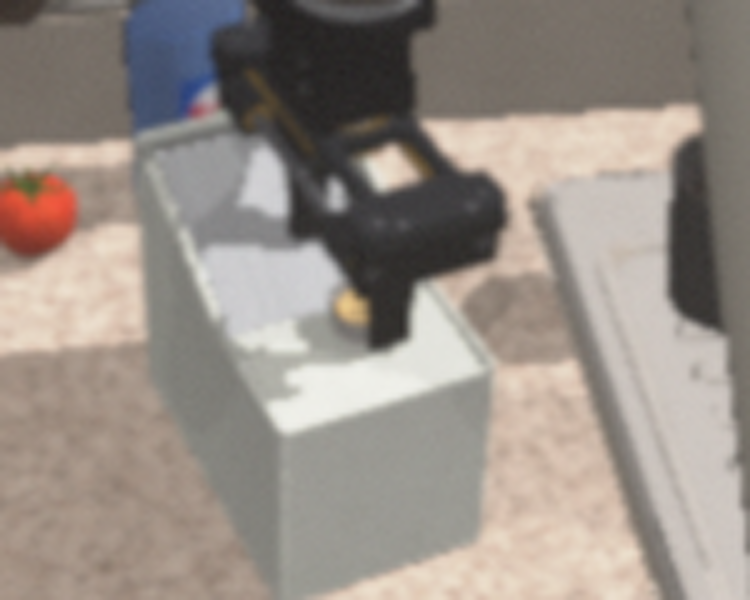

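The tea light moved ahead to crop (352,308), in front of the rear finger, and the flap is further open. I continue slowly over the edge.

```bash
python3 - <<'E'
from cell import r,cams
from h import *
st=r.line_to(tcp(-12,135),R(-1),feed=22,stop_force=20)
s=r.get_state(); print(st,s["t"],s["eef_pos"].round(1),s["force"].round(2))
r.dwell(0.3)
for n in("side","top"):
  q=cams.get_image(n); cv2.imwrite(f"pics/{n}4.png",cv2.resize(q["pixels"][150:270,250:400],(750,600),interpolation=cv2.INTER_CUBIC))
E
```

```text
False 8.7833 [525.1  76.8 204.9] [-2.47 -0.46  0.11]
```

View pics/side4.png

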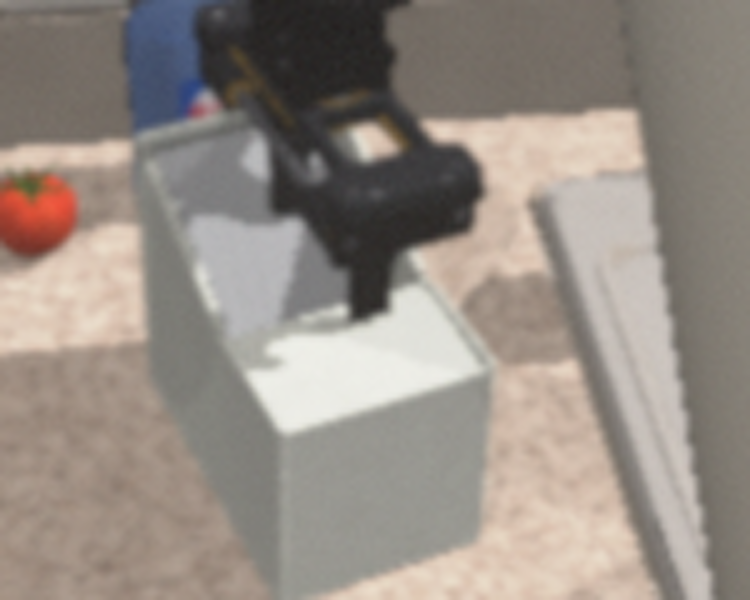

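The tea light has gone over the edge: the deck is empty at crop (330,310). I push a little further to widen the gap and free any wedging, hold, then rise.

```bash
python3 - <<'E'
from cell import r,cams
from h import *
st=r.line_to(tcp(-5,135),R(-1),feed=20,stop_force=20); r.dwell(0.5)
s=r.get_state(); print(st,s["t"],s["eef_pos"].round(1),s["force"].round(2))
for n in("side","top"):
  q=cams.get_image(n); cv2.imwrite(f"pics/{n}5.png",cv2.resize(q["pixels"][150:270,250:400],(750,600),interpolation=cv2.INTER_CUBIC))
E
```

```text
False 10.1833 [532.3  77.2 205.1] [-2.8   0.    1.45]
```

View pics/side5.png

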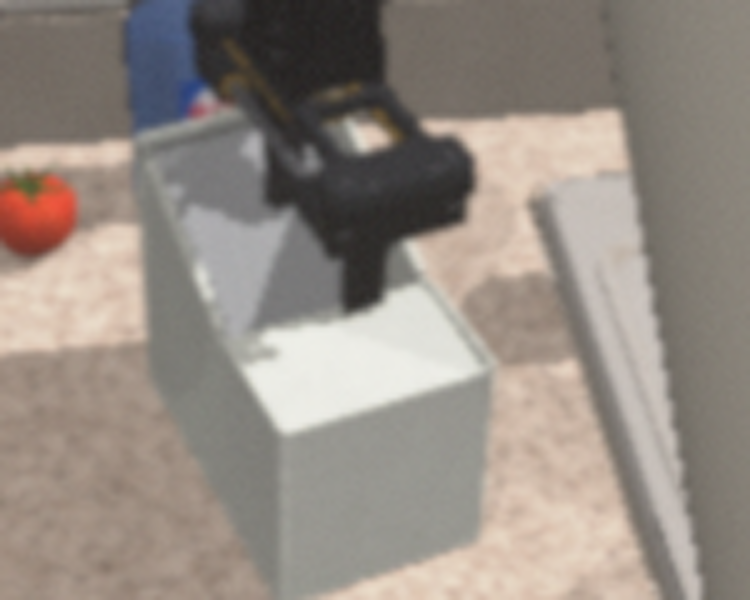

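View pics/top5.png

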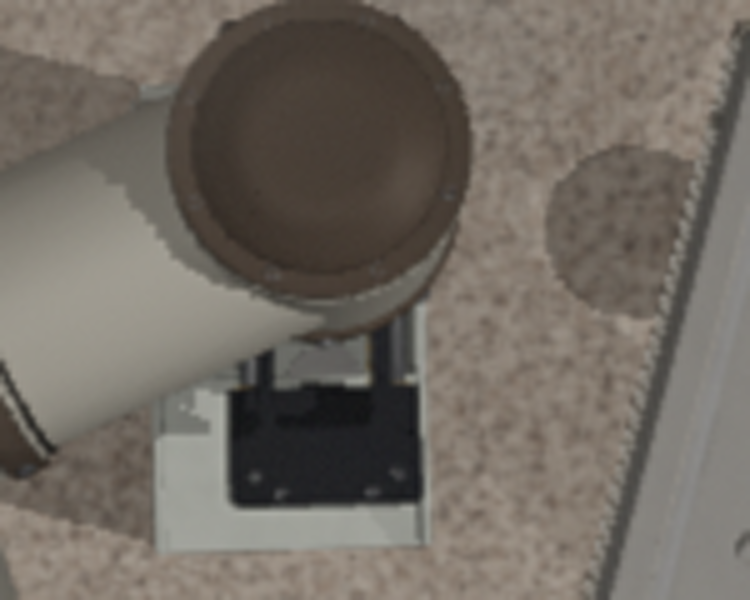

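No tea light shows on the deck or the flap, so it must be inside. I retreat straight up, then back.

```bash
python3 - <<'E'
from cell import r,cams
from h import *
r.line_to(tcp(-5,200),R(-1),feed=80)
r.line_to(tcp(-5,330),R(-1),feed=200)
p=r.get_state()["eef_pos"]; 
try: r.goto([420,-250,450],R(-1))
except Exception as e: print(e)
r.dwell(0.5)
s=r.get_state(); print(s["t"],s["eef_pos"].round(1),s["force"].round(2))
for n in("side","top"):
  q=cams.get_image(n); cv2.imwrite(f"pics/{n}6.png",q["pixels"]); cv2.imwrite(f"pics/{n}6c.png",cv2.resize(q["pixels"][150:270,250:400],(750,600),interpolation=cv2.INTER_CUBIC))
E
```

```text
13.8583 [ 420.1 -249.8  450. ] [ 0.05 -0.43  0.01]
```

View pics/side6.png

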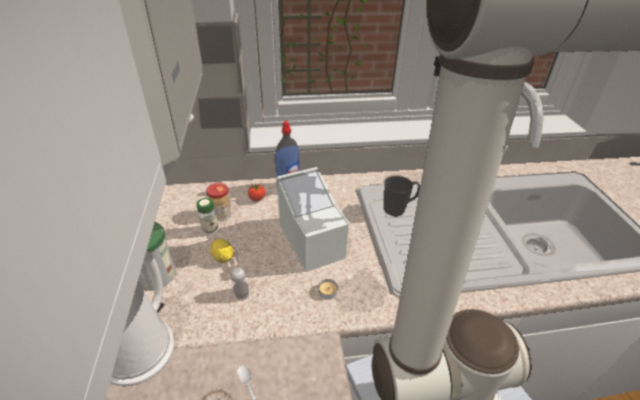

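View pics/top6.png

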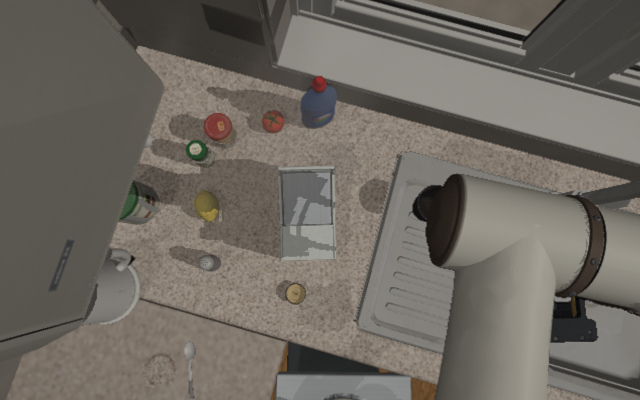

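View pics/top6c.png

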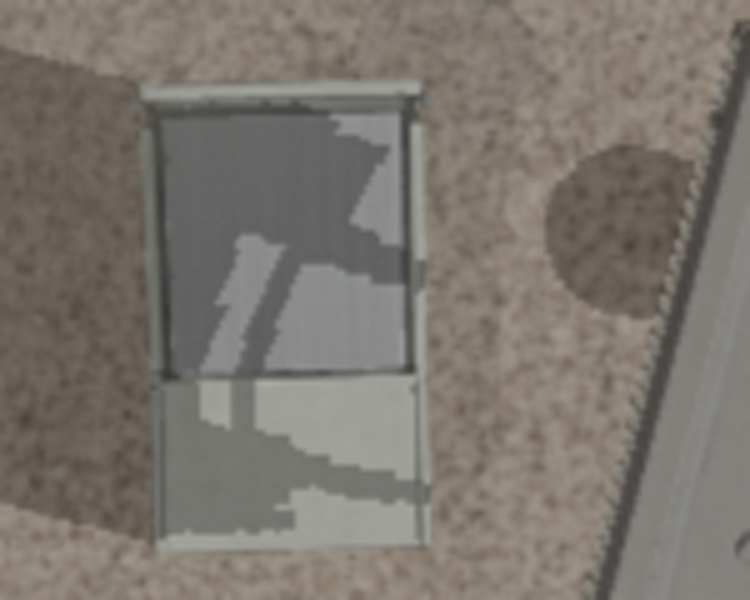

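The flap is shut flush at the deck edge (crop row 377), the deck is empty apart from arm shadow, and the bystanders are at the same pixels as before. The mug sits at side (397,196), unchanged. I hand the job in.

```bash
python3 - <<'E'
from cell import r
r.dwell(0.3); r.sign_off()
E
```

```text
the job is handed in; nothing more can be done
```

I handed the job in at about 14 s of the 45 s allowed. The tea light went through the flap into the caddy, as far as the cameras can show.

**What I did:** I held the tool vertical with the jaws in line with the caddy. The front finger pressed the flap open while the rear finger slid the smaller tea light, the one on the deck, over the edge. I kept the flap open for about another second, then lifted straight up and moved the hand away.

**Last checks:**
- **Flap and deck:** both pictures show the flap shut flush at the deck's edge and no tea light on the deck or the flap.
- **Other things:** the bystanders and the larger look-alike tea light stand where they were, judged by eye from the pictures.
- **Forces:** the tool read about 0 N after I moved away. Readings at my stops were no more than about 3 N, and the force guards never tripped.

**Not checked or not in full agreement:**
- I could not see the tea light inside the shut caddy, so its resting place is inferred.
- I did not measure the flap angle directly; I worked it out from the finger position and the pictures.
- The two cameras' fits of the caddy's position differed by about 3 mm, within the clearances I used.

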